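# Seat the cover plate on its locating pins and latch it

### The arm

A 7-joint arm with a two-finger parallel gripper is mounted at the origin on a cart in front of the work surface, level with it; the furniture and walls round the work are solid. World frame = base frame: x ahead of the robot, y to its left, z up, the work surface at z = 0. Lengths are in m, angles in degrees, forces in N, time in s.
With the tool pointing down it reaches from about 0.425 to 0.875 m from the base axis. Payload 4.7 kg.
Tool frame: the origin (TCP) lies midway between the tips of the shut fingers; the grasp point (between the pads) lies 19 mm behind it; z points along the fingers, y is the line along which they close (so a half turn about z gives the same grasp; the last joint's range is limited). The gripper opens to 87 mm and grips with 3 to 60 N. Pads are 19 mm wide; open, the fingers measure 117 mm over their backs; the gripper's body (75 mm by 190 mm) begins 51 mm behind the grasp point.
Start: joints at [-76.198, 18.392, -4.016, 83.108, 1.295, 78.541, -3.26], TCP at [0.146, 0.633, 0.223] pointing down, gripper open.
Joint ranges: [-163.93, 163.93], [-17.29, 119.83], [-79.2, 71.16], [3.27, 140.29], [-89.18, 269.18], [5.43, 117.66], [-154.24, 154.24]. Speed limits (degrees/s): [147.25, 147.25, 180, 180, 180, 180, 180].

### API

Orientations are given as [roll, pitch, yaw] about the fixed x, y, z axes, in that order (R = Rz(yaw) Ry(pitch) Rx(roll)).
In Python, from cell import env, viewer, boxes_of, masks_of gives the robot as it stands. The module is installed in compiled form; this text tells all that it offers.
- The arm moves only by the tool apply_moves, never from a script. Its argument "moves" is a list of rows, each a list of 7 numbers: the shift along the tool's x, y, z scaled (see below), then the turn, a rotation vector about the tool's x, y, z scaled (see below), then the opening, from 0 (shut) to 1 (fully open). A call has 1 to 20 rows; each row is the pose to reach, as a shift and turn from the pose commanded when the call began, along the tool's axes at that moment; what a row does not reach only later rows make up. The controller multiplies each number of a shift by 0.2 m and each number of a turn by 1.5 rad. A row lasts 1/10 s, in which the tool goes at most 50 mm and 8.59 degrees, less where a joint would pass 70% of its speed; a pose out of reach is approached as far as the arm can. A call with a number of a shift or a turn outside -1 to 1 is refused whole. A call with a gripper value outside its range is refused whole. The fingers move at their own pace and stop on an object; "grip_force" is the grip in N (left out, the last holds). Time passes only in rows, so rows that repeat a pose let the fingers close. It gives the time, the measured TCP pose, the force, the opening and the grip force at its end, in the units of the state.
- env.get_obs(): the state, without advancing time (a new reading comes with each control period).
- viewer.read_camera(name): name is "side" or "top"; returns the picture (420x560x3 uint8, red, green, blue); there is no depth.
- viewer.get_calibration(name): a dict with "fov_y" (degrees; the focal length in pixels is half the picture's height over the tangent of half this angle, whatever the lens; pixels are square), "cx", "cy" (the principal point, pixels), "k1" (the pictures are not rectified: a ray, as slopes to the right and down, at radius r is drawn at 1 + k1 r^2 times it, then the intrinsics apply), "position" and "orientation" of the camera in the world. Camera axes: x right, y up, looking along -z (the intrinsics and any distortion apply to the point x, -y, -z); pixel columns grow to the right and rows downward; lengths in m; the calibration is good to about 2 mm. A picture is of the moment at which its call begins. get_calibration takes no time and is no camera call.
- env.sign_off(): hands the job in; it is judged then, once.
Trained networks look in the newest picture that a camera, given by its name, has taken for a name from the list of things; names that differ only in an ending like _2 or _b are one class to them, and where a whole thing is asked for, a point or a joint stands for the part that bears it (a point fixed in the world has none). Each returns a list of dicts, best first, with "conf" (0 to 1); they miss things now and then, are a little off and sometimes report something else, mostly with a low value. They report only what shows in the picture. A call takes as long as a camera call. They do not tell look-alikes from the thing itself.
- boxes_of(camera, target): "location" ([column, row] in pixels, amid what is visible of it).
- masks_of(camera, target): "pixels" (420x560 bool, what is visible of it) and "location" ([column, row] in pixels, amid what is visible of it).
The state is a dict: "time_s": time; "qpos": joint angles; "joint_velocities": joint speeds; "effort": joint torques, N m; "tool_pos": TCP position; "tool_rot": TCP orientation; "force": force on the tool from outside, world axes, zero at the start; "wrist_torque": the same for the moment, N m; "grip_width": finger opening in m; "grasp_force": force on a finger pad.
Only numpy, scipy, OpenCV 4.12 (cv2) and the standard library are available. Lean on these libraries where they do the work, as an engineer would, in place of code of your own. Each camera call takes 0.05 s, during which the arm holds its last target. There are 200 camera calls.

### The job

The aluminium cover plate lies askew on the rest rails of the inspection fixture. Without picking it up, nudge it sideways and away from you with your fingertips until both its holes drop over the two locating pins and it lies flat on the fixture, then push the black knob of the red latch round until the latch lies fully across the plate. Leave the tape roll, the parts bin and the marker pen where they are.

Things in the scene. Friction and masses are not known exactly. Their poses are not given: they have to be found in the camera images.
- seat (a point): Midpoint between the two pins, on top of the fixture's dark steel slab (205 x 222 x 12 mm, top 12 mm above the bench, fixed). Level frame: x along the rails, away from the robot side; y left; z up. The slab reaches x -130 to +75, y -95 to +127 mm. Seated, the plate's frame coincides with this one.
- pin_left (a point): Foot of the left pin, on the slab, at y = +45 mm of the seat frame. Steel, 10 mm diameter, 10 mm tall; the upper 5 mm is a cone narrowing to 4.4 mm.
- pin_right (a point): Foot of the right pin, at y = -45 mm of the seat frame, same shape as the left.
- rails (a point): Point midway between the two brass rest rails, level with their tops and the pin tips (22 mm above the bench). They lie along x of the seat frame, from x = -141 to -60 mm, centred at y = +45 and -45 mm, 20 mm wide. A seated plate clears their ends by 5 mm.
- cover_plate: Loose aluminium plate 110 (x) x 150 (y) x 8 mm, about 0.45 kg, with two 13 mm through holes at y = +45 and -45 mm and a 34 mm bore (no function) at x = +18 mm. Origin: centre of the underside, midway between the holes. Starts with its underside 22 mm above the bench, 25 to 50 mm short of the seat (-x), up to 12 mm off in y, up to 0.15 rad askew.
- rib (a point): Middle of the rear (-x) face of the plate's rib, halfway up. The rib runs along the whole rear edge of the plate (150 mm), is 12 mm thick and stands 26 mm above the plate's top face (34 mm above its underside). Site: 55 mm behind the plate's origin, 21 mm above the underside.
- latch (a joint): Red swing latch on an upright axis at x +30, y +105 mm of the seat frame. At 0 its arm points along the seat's +x, clear of the plate; grows clockwise seen from above to 1.57 (stop), pointing along -y across the plate. Starts at 0 to 0.4, light friction (about 1 N at the knob), stays where left. Arm 23 to 31 mm above the bench: passes over a seated plate, is blocked by an unseated one.
- latch_knob (a point): Middle of the upright black knob on the latch arm, 45 mm from the latch axis: 16 mm diameter, 41 to 58 mm above the bench; the point is about 45 mm above the bench. Push it from any side.
- tape_black: Bystander: roll of black tape lying flat, 67 mm across, 19 mm tall, origin under its centre.
- bin_screws: Bystander: yellow parts bin 107 x 71 x 50 mm, origin under its centre.
- marker_pen: Bystander: marker pen lying down, 129 mm long, 16 mm thick, along its own y axis, origin under its centre.
There are look-alikes about, which are no part of the job. Several things have the shape of the cover_plate; the one meant has the colours described above.

How it is judged (in metres and radians):
On the way, in this order (a step that is already met when the one before it is completed fails the run):
1. the plate has dropped over both pins and lies flat on the fixture (distance between cover_plate and seat below 0.004 m and z of cover_plate in the frame of seat below 0.002 m and angle between the z axis of cover_plate and the z axis of seat, either way round below 0.03 rad and angle between the x axis of cover_plate and the x axis of seat, either way round below 0.06 rad), for 0.2 s.
2. the latch lies across the plate (value of joint latch above 1.35 rad), for 0.2 s.
At the end, for the whole second after the job is handed in: The plate sits on both pins, flat on the fixture (origin within 4 mm of the seat, underside within 2 mm of the slab, tilt under 0.03 rad, turned less than 0.06 rad), at rest, and the latch stands beyond 1.35 rad, at rest (all of step 1 and value of joint latch above 1.35 rad and linear speed of cover_plate below 0.01 m/s and velocity of joint latch below 0.05 rad/s); the robot touches nothing.
It fails at once if the plate was lifted (its underside centre rose more than 8 mm above the rails) (height (world z) of cover_plate above 0.03 m).
It fails at once if the plate was tipped up by more than 0.4 rad (angle between cover_plate's own z axis and vertical above 0.4 rad).
It fails at once if the tape roll was moved by more than 2 cm (distance of tape_black from where it was at the start of the episode above 0.02 m).
It fails at once if the parts bin was moved by more than 2 cm (distance of bin_screws from where it was at the start of the episode above 0.02 m).
It fails at once if the marker pen was moved by more than 2 cm (distance of marker_pen from where it was at the start of the episode above 0.02 m).
It also fails if it takes over 72 s, if anything falls off the work surface, if the arm or the gripper's body presses on something with over 40 N, if the wrist force passes 120 N, or if a joint passes its speed limit or range.

## Working session

There is one attempt and no reset: what is moved stays moved. The work goes in short steps, Python scripts to look and compute and a tool call to move; the robot and the scene stay as the last step left them, time stands still between calls to the robot, and variables do not carry over. Pictures are saved under pics/ and viewed, at most 10 in all, crops included, and the job is handed in when it is done.

Besides the shell and the picture viewer there is one more tool, called after "Request:" as a command line: name --pt "numbers of a row" for each row, then --argument value for the rest. apply_moves: Moves the arm, as the interface text tells. Shifts and turns lie within -1 to 1; 1 stands for 0.2 m of shift or 1.5 rad of turn. Its arguments: {"type":"object","properties":{"moves":{"type":"array","items":{"type":"array","items":{"type":"number","minimum":-1,"maximum":1}}},"grip_force":{"type":"number"}},"required":["moves"]}

```bash
mkdir -p pics
cat > h.py <<'E'
import numpy as np, cv2
from scipy.spatial.transform import Rotation as R
from cell import env, viewer, boxes_of, masks_of
def cal(n):
    c=viewer.get_calibration(n); o=np.array(c["orientation"],float)
    M=R.from_euler('xyz',o,degrees=True).as_matrix() if o.shape==(3,) else (R.from_quat(o).as_matrix() if o.shape==(4,) else o)
    f=210/np.tan(np.radians(c["fov_y"])/2)
    return c,M,f
def ray(n,px):
    c,M,f=cal(n)
    d=np.array([(px[0]-c["cx"])/f,(px[1]-c["cy"])/f]); u=d.copy()
    for _ in range(30): u=d/(1+c["k1"]*(u@u))
    return np.array(c["position"]),M@np.array([u[0],-u[1],-1])
def at_z(n,px,z):
    p,d=ray(n,px); return p+d*(z-p[2])/d[2]
def proj(n,P):
    c,M,f=cal(n); q=M.T@(np.array(P)-c["position"]); s=np.array([q[0],-q[1]])/-q[2]
    return s*(1+c["k1"]*(s@s))*f+[c["cx"],c["cy"]]
E
cat > a.py <<'E'
from h import *
for n in("top","side"):
    im=viewer.read_camera(n); cv2.imwrite(f"pics/{n}0.png",im[:,:,::-1]); print(n,viewer.get_calibration(n))
    for t in("cover_plate","rib","latch","latch_knob","pin_left","pin_right","rails","seat","tape_black","bin_screws","marker_pen"):
        print(t,[(np.round(b["location"]).tolist(),round(b["conf"],2)) for b in boxes_of(n,t)])
print(env.get_obs())
E
python3 a.py
```

```text
top {'fov_y': 56.889860885481276, 'cx': 272.5764733534671, 'cy': 207.43311698462938, 'k1': 0.019172820938395826, 'position': array([ 0.48210113, -0.15386841,  0.94235653]), 'orientation': array([ 8.75055378e+00,  1.61152161e-02, -8.87476643e+01])}
cover_plate [([372.0, 233.0], 0.89), ([261.0, 251.0], 0.83), ([256.0, 240.0], 0.25)]
rib [([256.0, 256.0], 0.91), ([373.0, 230.0], 0.61)]
latch [([224.0, 211.0], 0.78)]
latch_knob [([223.0, 209.0], 0.53)]
pin_left [([253.0, 241.0], 0.95), ([257.0, 255.0], 0.61)]
pin_right [([257.0, 237.0], 0.7)]
rails [([254.0, 243.0], 0.78)]
seat [([255.0, 242.0], 0.72)]
tape_black [([312.0, 189.0], 0.77)]
bin_screws [([273.0, 178.0], 0.84)]
marker_pen [([193.0, 252.0], 0.92)]
side {'fov_y': 52.57408903121001, 'cx': 283.1540725717082, 'cy': 216.2465106059579, 'k1': -0.0958135287647215, 'position': array([ 0.24745679, -0.82457904,  0.68801903]), 'orientation': array([ 51.03174363,   0.43590286, -28.61095403])}
cover_plate [([242.0, 241.0], 0.65), ([329.0, 312.0], 0.58), ([253.0, 237.0], 0.45)]
rib [([244.0, 239.0], 0.97), ([329.0, 315.0], 0.75)]
latch [([26
[... 353 characters left out ...]
1.2, 'qpos': array([-76.19912744,  18.39217612,  -4.01622439,  83.10652131,
         1.29378421,  78.54275599,  -3.26013754]), 'joint_velocities': array([-0.04826689,  0.08366123, -0.02146911,  0.02277934, -0.11984512,
       -0.01685009, -0.09546059]), 'effort': array([-5.10560385e-04, -4.91103530e+01, -4.03265990e-01, -3.12779868e+01,
       -6.36092643e-02,  3.35887901e-02,  2.69252439e-05]), 'tool_pos': array([0.14616482, 0.63336993, 0.22259271]), 'tool_rot': array([1.79996387e+02, 1.54923902e-03, 1.67007640e+02]), 'force': array([-0.27475314,  0.8988645 , -0.03073655]), 'wrist_torque': array([-0.01147355, -0.00200082, -0.03250707]), 'grasp_force': 0.0, 'grip_width': 0.08716626775803826}
```

View pictures.

Run:
```python
import cv2
a=cv2.imread("pics/top0.png")[150:310,160:430]; b=cv2.imread("pics/side0.png")[150:360,170:400]
cv2.imwrite("pics/tc.png",cv2.resize(a,None,fx=2.95,fy=2.95,interpolation=cv2.INTER_CUBIC))
cv2.imwrite("pics/sc.png",cv2.resize(b,None,fx=2.8,fy=2.8,interpolation=cv2.INTER_CUBIC))
```

```text
(no output)
```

View pics/top0.png

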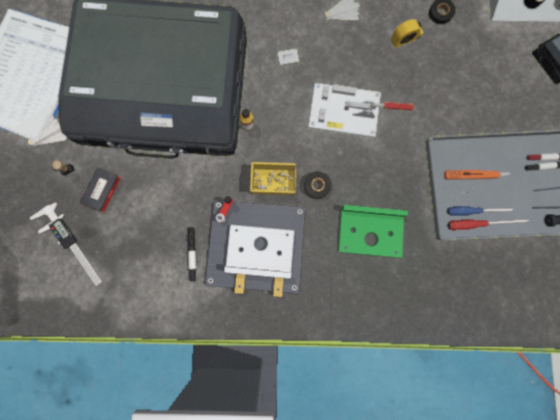

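View pics/tc.png

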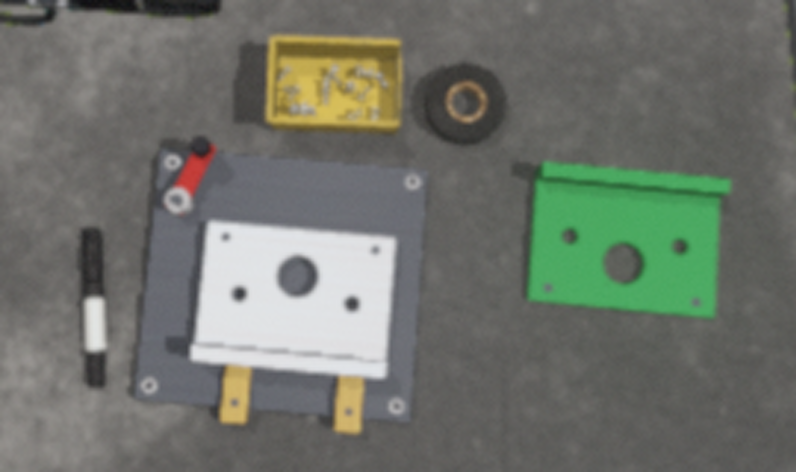

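View pics/sc.png

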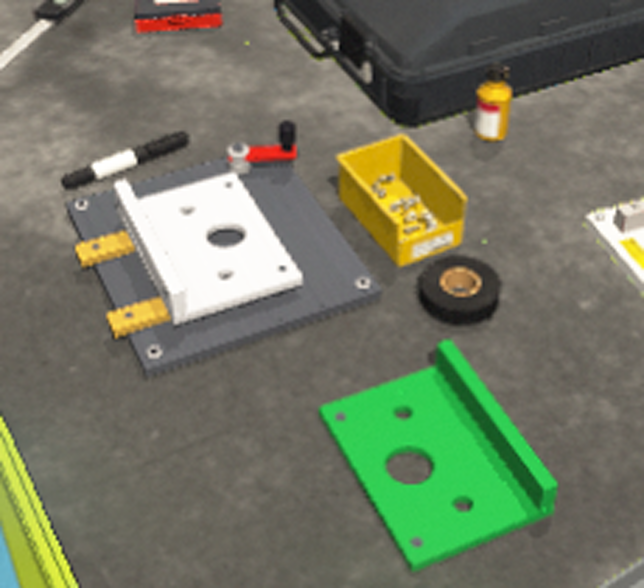

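Candidates for the cover plate: the bare/white metal plate at top (261,251), lying on the rails and slab, and the green plate at (372,233) on the bench. The description says aluminium and on the rails, so I choose (261,251), and the crop confirms this. The latch is red at (223,211), with its knob at about (228,199). The bin is at (273,178), the tape at (317,185) and the pen at (192,253). Next I fit the poses.

```bash
cat > fit.py <<'E'
from h import *
from scipy.optimize import least_squares
def T(p,P): 
    c,s=np.cos(p[2]),np.sin(p[2]); return np.c_[p[0]+c*P[:,0]-s*P[:,1],p[1]+s*P[:,0]+c*P[:,1],P[:,2]]
def fit(obs,p0): # obs: list (cam,px,xyz local)
    P=np.array([o[2] for o in obs],float)
    f=lambda p:np.concatenate([proj(o[0],q)-o[1] for o,q in zip(obs,T(p,P))])
    r=least_squares(f,p0,loss="soft_l1"); return r.x,np.round(r.fun.reshape(-1,2),1)
t=lambda u,v:(160+u/2.95,150+v/2.95)
s=lambda u,v:(170+u/2.8,150+v/2.8)
if __name__=="__main__":
    z=.012;S=[("top",t(158,150),(.075,.127,z)),("top",t(427,172),(.075,-.095,z)),("top",t(409,420),(-.130,-.095,z)),("top",t(135,397),(-.130,.127,z)),
    ("top",t(234,423),(-.141,.045,.022)),("top",t(347,432),(-.141,-.045,.022)),("top",t(178,199),(.03,.105,.031)),
    ("side",s(380,295),(.075,-.095,z)),("side",s(148,370),(-.130,-.095,z)),("side",s(68,203),(-.130,.127,z))]
    for k in("top","side",""):
        p,r=fit([o for o in S if k in o[0]],[.45,-.15,0]); print("seat",k,p,r.tolist() if k=="" else "")
    z=.030;h=.055
    C=[("top",t(239,293),(0,.045,z)),("top",t(352,304),(0,-.045,z)),("top",t(297,276),(.018,0,z)),("top",t(207,221),(h,.075,z)),("top",t(396,237),(h,-.075,z)),("top",t(191,357),(-h,.075,.056)),("top",t(386,376),(-h,-.075,.056)),
    ("side",s(188,210),(0,.045,z)),("side",s(226,274),(0,-.045,z)),("side",s(225,236),(.018,0,z)),("side",s(301,280),(h,-.075,z)),("side",s(237,175),(h,.075,z))]
    for k in("top","side",""):
        q,r=fit([o for o in C if k in o[0]],[.42,-.15,0]); print("plate",k,q,r.tolist() if k=="" else "")
    c,sn=np.cos(p[2]),np.sin(p[2]);d=q[:2]-p[:2];print("plate in seat mm",1e3*np.array([c*d[0]+sn*d[1],-sn*d[0]+c*d[1]]),q[2]-p[2])
    k=at_z("top",t(200,147),.058);d=k[:2]-p[:2];print("knob",k,1e3*np.array([c*d[0]+sn*d[1],-sn*d[0]+c*d[1]]))
    for n,u in(("tape",(317,185)),("bin",(273,178)),("pen",(192,253))):print(n,at_z("top",u,.02))
E
python3 fit.py
```

```text
seat top [ 0.55873636 -0.12996743 -0.0569851 ] 
seat side [ 0.55762287 -0.13717109 -0.07377271] 
seat  [ 0.55860776 -0.13072962 -0.05817509] [[0.8, -1.0], [0.6, -1.3], [0.8, 0.7], [-0.4, 0.9], [-0.1, -0.1], [0.3, 0.0], [0.1, 0.4], [1.2, -3.1], [-0.9, -1.1], [-1.1, -1.1]]
plate top [ 0.51903223 -0.12375711 -0.06529   ] 
plate side [ 0.51636773 -0.12812714 -0.0901236 ] 
plate  [ 0.51841546 -0.12456819 -0.0753086 ] [[0.4, -0.0], [0.3, -0.0], [0.6, -0.1], [1.1, -0.1], [0.3, 0.6], [-0.2, 0.9], [-0.0, 1.0], [0.1, -1.1], [-0.2, -0.8], [0.5, -1.3], [0.6, -1.6], [-0.7, -1.5]]
plate in seat mm [-40.48254542   3.81412951] -0.017133503103374616
knob [ 0.63372654 -0.04663317  0.058     ] [70.1021373  88.32175489]
tape [ 0.68148579 -0.25714055  0.02      ]
bin [ 0.69656889 -0.14995222  0.02      ]
pen [0.51100639 0.03740129 0.02      ]
```

```bash
cat > go.py <<'E'
import sys
from h import *
SEAT=np.array([.5586,-.1307,-.0582])
def seat2w(x,y,z):
    c,s=np.cos(SEAT[2]),np.sin(SEAT[2]); return np.array([SEAT[0]+c*x-s*y,SEAT[1]+s*x+c*y,z])
def plan(*targets,yaw=None):
    o=env.get_obs(); M=R.from_euler('xyz',o["tool_rot"],degrees=True)
    yaw=180+np.degrees(SEAT[2]) if yaw is None else yaw
    print(round(o["time_s"],2),o["tool_pos"].round(4),o["tool_rot"].round(2),o["force"].round(1))
    for t in targets:
        w=seat2w(*t); d=M.inv().apply(w-o["tool_pos"])/.2
        r=(M.inv()*R.from_euler('xyz',[180,0,yaw],degrees=True)).as_rotvec()/1.5
        print(t,w.round(4),"shift",d.round(3),"turn",r.round(3))
if __name__=="__main__":
    plan(*[tuple(map(float,a.split(","))) for a in sys.argv[1:]])
E
python3 go.py=  2>/dev/null || python3 go.py -0.054,0.12,0.15
```

```text
1.2 [0.1462 0.6334 0.2226] [180.     0.   167.01] [-0.3  0.9 -0. ]
(-0.054, 0.12, 0.15) [ 0.5117 -0.0078  0.15  ] shift [-2.501 -2.713  0.363] turn [ 0.     0.    -0.112]
```

Request:
apply_moves --pt "-0.2 -0.2 0 0 0 0 0" --pt "-0.4 -0.4 0 0 0 0 0" --pt "-0.6 -0.6 0 0 0 0 0" --pt "-0.8 -0.8 0 0 0 0 0" --pt "-0.9 -0.9 0 0 0 0 0" --pt "-0.9 -0.9 0 0 0 0 0"

```text
time_s: 1.8
tool_pos: [0.2861, 0.4117, 0.2231]
tool_rot: [-180.0, 0.1, 166.4]
force: [-0.1, -0.1, -0.1]
grip_width: 0.0465
grasp_force: 0.0
```

Request:
apply_moves --pt "-0.2 -0.2 0 0 0 0 0" --pt "-0.4 -0.4 0 0 0 0 0" --pt "-0.6 -0.6 0 0 0 0 0" --pt "-0.8 -0.8 0 0 0 0 0" --pt "-0.9 -0.9 0 0 0 0 0" --pt "-0.9 -0.9 0 0 0 0 0" --pt "-0.9 -0.9 0 0 0 0 0"

```text
time_s: 2.5
tool_pos: [0.4167, 0.2007, 0.2229]
tool_rot: [179.9, 0.0, 166.8]
force: [-0.5, 0.8, -0.0]
grip_width: 0.0007
grasp_force: 0.0
```

```bash
python3 go.py -0.054,0.12,0.15
```

```text
2.5 [0.4167 0.2007 0.2229] [1.7994e+02 1.0000e-02 1.6680e+02] [-0.5  0.8 -0. ]
(-0.054, 0.12, 0.15) [ 0.5117 -0.0078  0.15  ] shift [-0.7   -0.907  0.364] turn [ 0.001  0.    -0.115]
```

Request:
apply_moves --pt "-0.2 -0.2 0 0 0 -0.05 0" --pt "-0.4 -0.4 0.05 0 0 -0.115 0" --pt "-0.55 -0.6 0.1 0 0 -0.115 0" --pt "-0.65 -0.8 0.2 0 0 -0.115 0" --pt "-0.7 -0.907 0.36 0 0 -0.115 0" --pt "-0.7 -0.907 0.36 0 0 -0.115 0" --pt "-0.7 -0.907 0.36 0 0 -0.115 0" --pt "-0.7 -0.907 0.36 0 0 -0.115 0"

```text
time_s: 3.3
tool_pos: [0.5122, -0.0037, 0.1511]
tool_rot: [179.9, 0.0, 177.1]
force: [-0.0, 0.5, 0.3]
grip_width: 0.0004
grasp_force: 0.0
```

```bash
python3 go.py -0.054,0.12,0.019 -0.054,0.1,0.019 -0.054,0.09,0.019
```

```text
3.3 [ 0.5122 -0.0037  0.1511] [1.7993e+02 5.0000e-02 1.7711e+02] [-0.   0.5  0.3]
(-0.054, 0.12, 0.019) [ 0.5117 -0.0078  0.019 ] shift [ 0.002 -0.021  0.661] turn [0.001 0.001 0.005]
(-0.054, 0.1, 0.019) [ 0.5105 -0.0277  0.019 ] shift [ 0.003 -0.121  0.66 ] turn [0.001 0.001 0.005]
(-0.054, 0.09, 0.019) [ 0.5099 -0.0377  0.019 ] shift [ 0.003 -0.171  0.66 ] turn [0.001 0.001 0.005]
```

Request:
apply_moves --pt "0 0 0.2 0 0 0 0" --pt "0 0 0.4 0 0 0 0" --pt "0 0 0.55 0 0 0 0" --pt "0 0 0.65 0 0 0 0" --pt "0 0 0.655 0 0 0 0" --pt "0 0 0.655 0 0 0 0" --pt "0 -0.03 0.655 0 0 0 0" --pt "0 -0.06 0.655 0 0 0 0" --pt "0 -0.08 0.655 0 0 0 0" --pt "0 -0.09 0.655 0 0 0 0" --pt "0 -0.09 0.655 0 0 0 0"

```text
time_s: 4.4
tool_pos: [0.5108, -0.0251, 0.0199]
tool_rot: [180.0, 0.0, 176.8]
force: [-0.2, -0.1, -0.2]
grip_width: 0.0007
grasp_force: 0.0
```

```bash
cat > v.py <<'E'
import sys
from h import *
im=viewer.read_camera("top"); cv2.imwrite("pics/%s.png"%sys.argv[1],cv2.resize(im[185:305,190:320],None,fx=6,fy=4.9*6/4.9*0.8333,interpolation=cv2.INTER_CUBIC)[:,:,::-1])
E
python3 go.py -0.054,0.09,0.019; python3 v.py t1
```

```text
4.4 [ 0.5108 -0.0251  0.0199] [1.7999e+02 3.0000e-02 1.7683e+02] [-0.2 -0.1 -0.2]
(-0.054, 0.09, 0.019) [ 0.5099 -0.0377  0.019 ] shift [ 0.001 -0.063  0.004] turn [0.    0.    0.002]
```

View pics/t1.png

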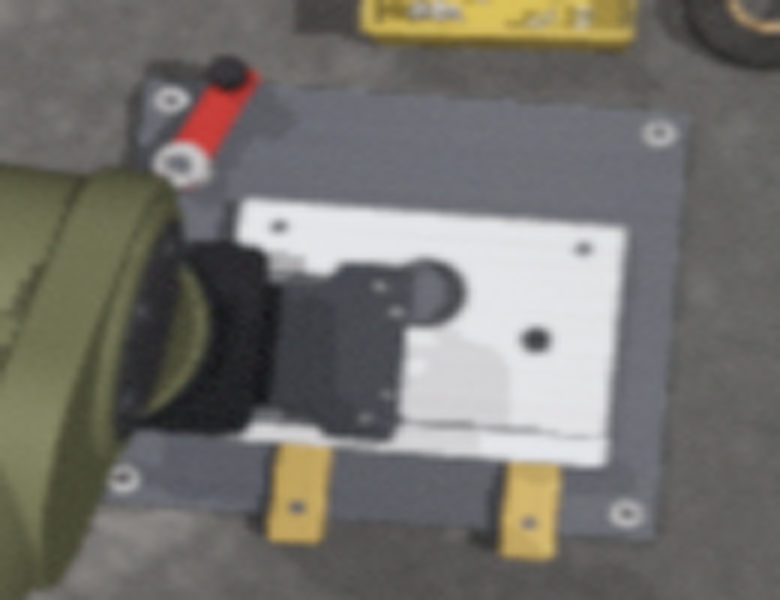

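The plate hasn't moved: the right hole is at crop (536,340), which is pixel (279.3,253). The finger stands beside the plate's left edge, so I nudge it to the right.

Request:
apply_moves --pt "0 -0.015 0 0 0 0 0" --pt "0 -0.03 0 0 0 0 0" --pt "0 -0.04 0 0 0 0 0" --pt "0 -0.05 0 0 0 0 0" --pt "0 -0.06 0 0 0 0 0" --pt "0 -0.06 0 0 0 0 0"

```text
time_s: 5.05
tool_pos: [0.51, -0.0366, 0.0195]
tool_rot: [180.0, 0.0, 176.9]
force: [0.9, 0.1, -0.0]
grip_width: 0.0
grasp_force: 0.1
```

```bash
cat > hole.py <<'E'
from go import *
# measure plate features in top picture: right hole, bore, screw hole (dark blobs inside the white plate)
im=viewer.read_camera("top"); g=im.min(axis=2).astype(np.uint8)
def dark(px,r=5):
    u,v=map(int,np.round(px)); w=255-g[v-r:v+r+1,u-r:u+r+1].astype(float); w=np.clip(w-120,0,None)
    yy,xx=np.mgrid[v-r:v+r+1,u-r:u+r+1]; return np.array([(w*xx).sum(),(w*yy).sum()])/w.sum()
def inseat(px,z=.030):
    d=at_z("top",px,z)[:2]-SEAT[:2]; c,s=np.cos(SEAT[2]),np.sin(SEAT[2]); return (1e3*np.array([c*d[0]+s*d[1],-s*d[0]+c*d[1]])).round(1)
E
cat > m.py <<'E'
from hole import *
import sys
for a in sys.argv[1:]:
    u=np.array(list(map(float,a.split(",")))); 
    for _ in range(3): u=dark(u)
    print(u.round(2),inseat(u))
# rails: brass front blobs
h=cv2.cvtColor(im,cv2.COLOR_RGB2HSV); b=((h[...,1]>110)&(h[...,0]>12)&(h[...,0]<32)&(h[...,2]>110)).astype(np.uint8); b[:255]=0; b[:,:200]=0;b[:,320:]=0;b[305:]=0
n,l,s,c=cv2.connectedComponentsWithStats(b)
for i in range(1,n):
    if s[i,4]>40: print("rail",c[i].round(2),inseat(c[i],.022))
plan()
E
python3 m.py 279.3,253
python3 - <<'E'
from h import *
import os
E
```

```text
[278.98 252.59] [-40.4 -39.6]
rail [239.24 283.4 ] [-118.5   47.1]
rail [277.55 286.85] [-119.3  -42.5]
5.1 [ 0.51   -0.0366  0.0195] [180.    -0.   176.89] [-0.8 -0.1 -0. ]
```

Request:
apply_moves --pt "0 -0.01 0 0 0 0 0" --pt "0 -0.02 0 0 0 0 0" --pt "0 -0.025 0 0 0 0 0" --pt "0 -0.025 0 0 0 0 0"

```text
time_s: 5.5
tool_pos: [0.5098, -0.0415, 0.0195]
tool_rot: [180.0, 0.0, 176.9]
force: [0.5, 2.2, -0.4]
grip_width: 0.0001
grasp_force: 1.1
```

```bash
python3 m.py 279.3,253
```

```text
[281.06 252.86] [-40.6 -44.5]
rail [239.31 283.3 ] [-118.3   47. ]
rail [277.47 287.02] [-119.7  -42.3]
5.55 [ 0.5098 -0.0415  0.0195] [179.99   0.   176.89] [-0.3  2.2 -0.4]
```

Request:
apply_moves --pt "0 0.1 0 0 0 0 0" --pt "0 0.2 0 0 0 0 0" --pt "0 0.2 -0.2 0 0 0 0" --pt "0 0.3 -0.4 0 0 0 0" --pt "0.2 0.5 -0.4 0 0 0 1" --pt "0.4 0.6 -0.4 0 0 0 1" --pt "0.4 0.7 -0.4 0 0 0 1" --pt "0.4 0.7 -0.4 0 0 0 1"

```text
time_s: 6.35
tool_pos: [0.4368, 0.1049, 0.0998]
tool_rot: [179.9, 0.1, 177.2]
force: [0.8, -0.7, -0.5]
grip_width: 0.0251
grasp_force: 0.0
```

```bash
python3 m.py 281,253 243,249 ; python3 v.py t2; python3 go.py -0.125,0.002,0.12
```

```text
[281.08 252.85] [-40.6 -44.5]
[242.86 249.3 ] [-39.5  45.3]
rail [239.3  283.53] [-118.8   46.9]
rail [277.56 286.96] [-119.5  -42.5]
6.4 [0.4377 0.1029 0.0999] [-1.7999e+02  8.0000e-02  1.7703e+02] [-1.  -0.2  0.1]
6.45 [0.4382 0.1017 0.0999] [-1.7995e+02  7.0000e-02  1.7689e+02] [ 0.3 -0.1  0.5]
(-0.125, 0.002, 0.12) [ 0.4339 -0.1214  0.12  ] shift [-0.039 -1.115 -0.1  ] turn [-0.001  0.001  0.003]
```

View pics/t2.png

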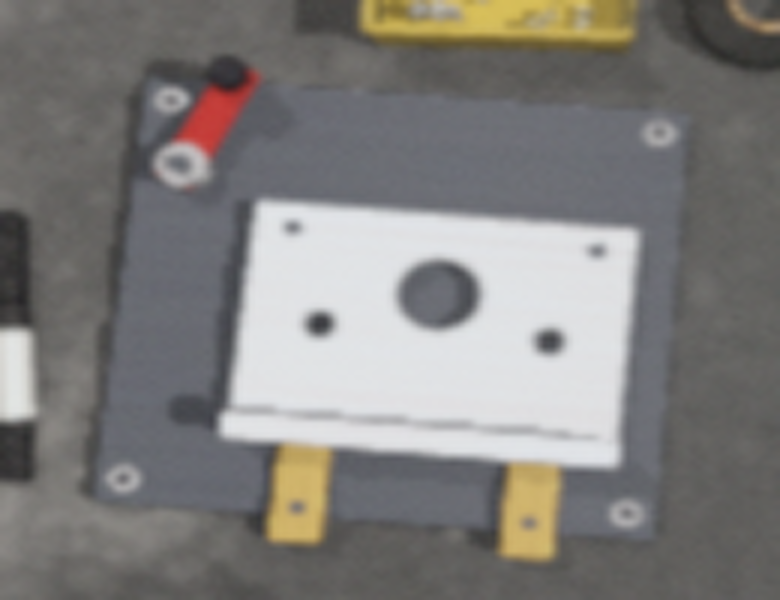

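Run:
```python
from hole import *
c=lambda u,v:(190+(u+.5)/6-.5,185+(v+.5)/5-.5)
print("pivot",inseat(c(181,163),.031))
S=np.array([inseat(c(*a),.012) for a in((171,99),(658,132),(626,513),(123,478))]);print(S,S.mean(0))
print("yaw",np.arctan2(-(S[0]-S[1])[0],(S[0]-S[1])[1]),np.arctan2(-(S[3]-S[2])[0],(S[3]-S[2])[1]),np.arctan2(*(S[0]-S[3])[::-1]),np.arctan2(*(S[1]-S[2])[::-1]))
```

```text
pivot [ 31.5 106.7]
[[  64.6  116.7]
 [  64.2  -81. ]
 [-117.5  -81.1]
 [-117.1  117.1]] [-26.45   17.925]
yaw -0.00202326481631988 -0.0020181607312655227 -0.002201427373851321 0.000550357676959503
```

Request:
apply_moves --pt "0 -0.2 -0.1 0 0 0 1" --pt "0 -0.4 -0.1 0 0 0 1" --pt "0 -0.6 -0.1 0 0 0 1" --pt "0 -0.8 -0.1 0 0 0 1" --pt "0 -1.0 -0.1 0 0 0 1" --pt "0 -1.0 -0.1 0 0 0 1" --pt "0 -1.0 -0.1 0 0 0 1"

```text
time_s: 7.2
tool_pos: [0.4265, -0.0995, 0.1196]
tool_rot: [-180.0, -0.0, 176.6]
force: [0.0, 0.1, -0.2]
grip_width: 0.0857
grasp_force: 0.0
```

```bash
python3 go.py -0.125,0.000,0.12 -0.125,0.000,0.031
```

```text
7.2 [ 0.4265 -0.0995  0.1196] [-1.7997e+02 -1.0000e-02  1.7658e+02] [ 0.   0.1 -0.2]
(-0.125, 0.0, 0.12) [ 0.4338 -0.1234  0.12  ] shift [-0.043 -0.117 -0.002] turn [-0.    -0.    -0.001]
(-0.125, 0.0, 0.031) [ 0.4338 -0.1234  0.031 ] shift [-0.044 -0.117  0.443] turn [-0.    -0.    -0.001]
```

```bash
sed -i 's/^SEAT=.*/SEAT=np.array([.5599,-.1288,-.0597])/' go.py; python3 go.py -0.125,0.000,0.12 -0.125,0.000,0.031
```

```text
7.2 [ 0.4265 -0.0995  0.1196] [-1.7997e+02 -1.0000e-02  1.7658e+02] [ 0.   0.1 -0.2]
(-0.125, 0.0, 0.12) [ 0.4351 -0.1213  0.12  ] shift [-0.049 -0.107 -0.002] turn [-0. -0.  0.]
(-0.125, 0.0, 0.031) [ 0.4351 -0.1213  0.031 ] shift [-0.049 -0.106  0.443] turn [-0. -0.  0.]
```

Request:
apply_moves --pt "-0.03 -0.1 0 0 0 0 1" --pt "-0.036 -0.108 0.1 0 0 0.001 1" --pt "-0.036 -0.108 0.3 0 0 0.001 1" --pt "-0.036 -0.108 0.4 0 0 0.001 1" --pt "-0.036 -0.108 0.443 0 0 0.001 1" --pt "-0.036 -0.108 0.443 0 0 0.001 1" --pt "-0.036 -0.108 0.443 0 0 0.001 1"

```text
time_s: 7.9
tool_pos: [0.4335, -0.119, 0.0317]
tool_rot: [-180.0, 0.1, 176.8]
force: [-0.2, -0.5, 0.4]
grip_width: 0.0868
grasp_force: 0.0
```

```bash
python3 go.py -0.108,0.000,0.031 -0.08,0,0.031 -.0645,0,.031
```

```text
7.9 [ 0.4335 -0.119   0.0317] [-1.7999e+02  6.0000e-02  1.7683e+02] [-0.2 -0.5  0.4]
(-0.108, 0.0, 0.031) [ 0.4521 -0.1224  0.031 ] shift [-0.094 -0.012  0.004] turn [-0.     0.001  0.003]
(-0.08, 0.0, 0.031) [ 0.48  -0.124  0.031] shift [-0.234 -0.012  0.004] turn [-0.     0.001  0.003]
(-0.0645, 0.0, 0.031) [ 0.4955 -0.125   0.031 ] shift [-0.311 -0.012  0.004] turn [-0.     0.001  0.003]
```

Request:
apply_moves --pt "-0.04 -0.012 0 0 0 0.003 1" --pt "-0.08 -0.012 0 0 0 0.003 1" --pt "-0.1 -0.012 0 0 0 0.003 1" --pt "-0.12 -0.012 0 0 0 0.003 1" --pt "-0.14 -0.012 0 0 0 0.003 1" --pt "-0.16 -0.012 0 0 0 0.003 1" --pt "-0.18 -0.012 0 0 0 0.003 1" --pt "-0.2 -0.012 0 0 0 0.003 1" --pt "-0.21 -0.012 0 0 0 0.003 1" --pt "-0.21 -0.012 0 0 0 0.003 1"

```text
time_s: 8.9
tool_pos: [0.4742, -0.1238, 0.0307]
tool_rot: [-180.0, -0.1, 176.6]
force: [-2.2, 0.7, 0.2]
grip_width: 0.0868
grasp_force: 1.1
```

```bash
python3 v.py t3; python3 go.py -.0645,0,.031
```

```text
8.95 [ 0.4742 -0.1238  0.0307] [-1.7999e+02 -4.0000e-02  1.7655e+02] [-1.6  0.5 -2.3]
(-0.0645, 0.0, 0.031) [ 0.4955 -0.125   0.031 ] shift [-0.107  0.    -0.002] turn [-0. -0. -0.]
```

View pics/t3.png

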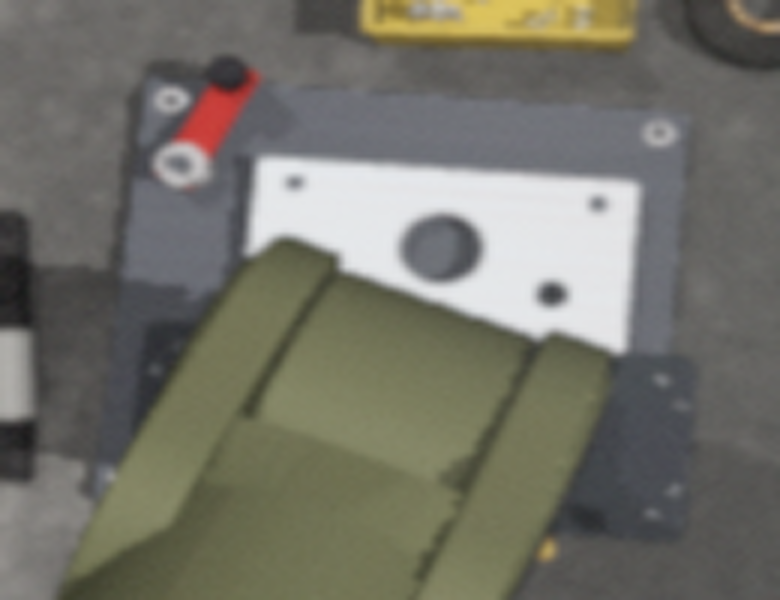

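The plate has moved forward squarely. The right hole is at crop (551,293), pixel (281.8,243.5).

```bash
python3 m.py 281.8,243.5 289.2,225.8 238.9,221.6 | grep -v rail
```

```text
[281.55 243.37] [-19.6 -45.9]
[289. 225.] [ 25.1 -60.1]hole.py:6: RuntimeWarning: invalid value encountered in divide
  yy,xx=np.mgrid[v-r:v+r+1,u-r:u+r+1]; return np.array([(w*xx).sum(),(w*yy).sum()])/w.sum()
Traceback (most recent call last):
  File "m.py", line 5, in <module>
    for _ in range(3): u=dark(u)
                         ~~~~^^^
  File "hole.py", line 5, in dark
    u,v=map(int,np.round(px)); w=255-g[v-r:v+r+1,u-r:u+r+1].astype(float); w=np.clip(w-120,0,None)
    ^^^
ValueError: cannot convert float NaN to integer
```

Request:
apply_moves --pt "-0.02 0 0 0 0 0 1" --pt "-0.04 0 0 0 0 0 1" --pt "-0.06 0 0 0 0 0 1" --pt "-0.07 0 0 0 0 0 1" --pt "-0.08 0 0 0 0 0 1" --pt "-0.085 0 0 0 0 0 1" --pt "-0.09 0 0 0 0 0 1" --pt "-0.095 0 0 0 0 0 1" --pt "-0.095 0 0 0 0 0 1"

```text
time_s: 9.9
tool_pos: [0.4927, -0.1249, 0.0308]
tool_rot: [180.0, -0.1, 176.6]
force: [-3.9, 0.8, 2.8]
grip_width: 0.087
grasp_force: 1.7
```

```bash
python3 m.py 281.9,234.5 | grep -v rail
python3 - <<'E'
from h import *
im=viewer.read_camera("side"); cv2.imwrite("pics/s4.png",cv2.resize(im[180:290,185:325],None,fx=5,fy=5,interpolation=cv2.INTER_CUBIC)[:,:,::-1])
E
```

```text
[282.01 243.29] [-19.3 -47. ]
9.95 [ 0.4928 -0.1249  0.0308] [ 1.7998e+02 -7.0000e-02  1.7655e+02] [-3.7  0.4  1.5]
```

View pics/s4.png

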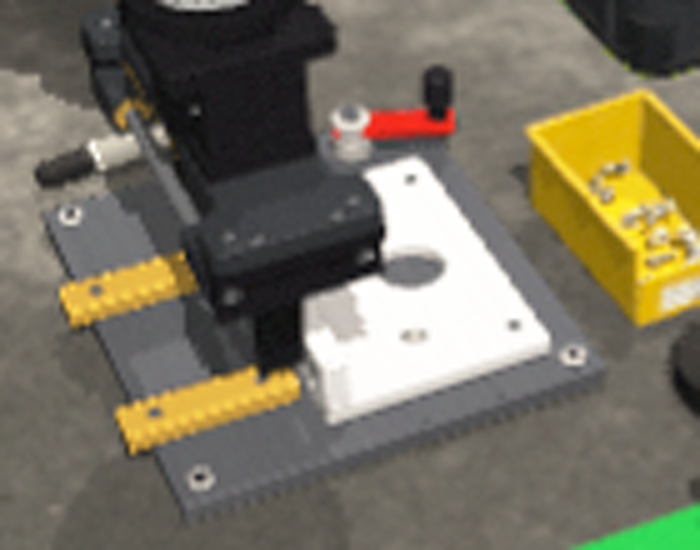

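The plate looks dropped. The pin shows in the right hole at crop (413,336), and the plate's rear is past the rail ends. I back off and lift to check.

Request:
apply_moves --pt "0.05 0 0 0 0 0 1" --pt "0.15 0 0 0 0 0 1" --pt "0.2 0 -0.2 0 0 0 1" --pt "0.2 0 -0.45 0 0 0 0" --pt "0.2 0.2 -0.5 0 0 0 0" --pt "0.2 0.4 -0.5 0 0 0 0" --pt "0.2 0.6 -0.5 0 0 0 0" --pt "0.2 0.8 -0.5 0 0 0 0" --pt "0.2 0.95 -0.5 0 0 0 0" --pt "0.2 0.95 -0.5 0 0 0 0"

```text
time_s: 11.0
tool_pos: [0.465, 0.072, 0.1311]
tool_rot: [179.9, 0.1, 176.9]
force: [0.6, 0.4, 0.2]
grip_width: 0.0389
grasp_force: 0.0
```

Run:
```python
from h import *
a=viewer.read_camera("side")[180:290,185:325]; b=viewer.read_camera("top")[185:305,190:320]
r=lambda i:cv2.resize(i,(400,400*i.shape[0]//i.shape[1]),interpolation=cv2.INTER_CUBIC)
a,b=r(a),r(b); h=max(len(a),len(b)); pad=lambda i:cv2.copyMakeBorder(i,0,h-len(i),0,0,cv2.BORDER_CONSTANT)
cv2.imwrite("pics/both.png",np.hstack([pad(a),pad(b)])[:,:,::-1])
```

```text
(no output)
```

View pics/both.png

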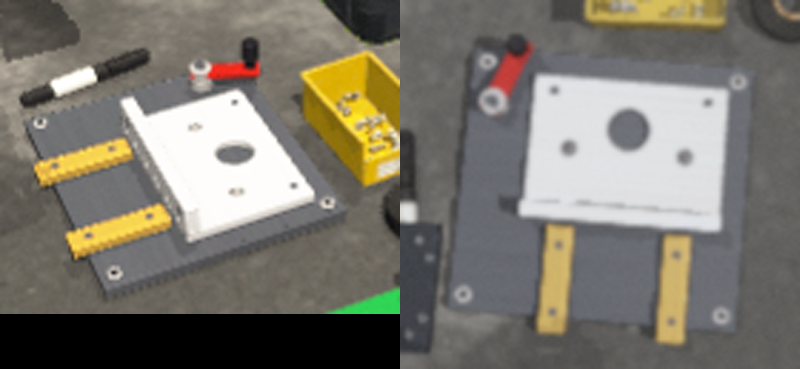

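Both holes are over their pins (light spots in the holes at (195,127) and (236,192) in the left view), and the plate clears the rail ends. Next is the latch.

```bash
python3 go.py .078,.13,.13 .078,.13,.045
```

```text
11.1 [0.465  0.0674 0.131 ] [1.7999e+02 7.0000e-02 1.7662e+02] [-0.6 -0.6  0.5]
(0.078, 0.13, 0.13) [ 0.6455 -0.0037  0.13  ] shift [-0.922 -0.302  0.006] turn [0.    0.001 0.001]
(0.078, 0.13, 0.045) [ 0.6455 -0.0037  0.045 ] shift [-0.921 -0.302  0.431] turn [0.    0.001 0.001]
```

Request:
apply_moves --pt "-0.2 -0.06 0 0 0 0 0" --pt "-0.4 -0.12 0 0 0 0 0" --pt "-0.6 -0.2 0 0 0 0 0" --pt "-0.8 -0.26 0 0 0 0 0" --pt "-0.92 -0.3 0 0 0 0 0" --pt "-0.92 -0.3 0 0 0 0 0" --pt "-0.92 -0.3 0.1 0 0 0 0" --pt "-0.92 -0.3 0.25 0 0 0 0" --pt "-0.92 -0.3 0.4 0 0 0 0" --pt "-0.92 -0.3 0.43 0 0 0 0" --pt "-0.92 -0.3 0.43 0 0 0 0"

```text
time_s: 12.2
tool_pos: [0.6437, -0.0046, 0.0445]
tool_rot: [-180.0, -0.1, 176.5]
force: [0.2, -0.5, -0.2]
grip_width: 0.001
grasp_force: 0.0
```

```bash
python3 go.py .076,.112,.045 .070,.094,.045 .062,.078,.045 .0485,.062,.045
```

```text
12.2 [ 0.6437 -0.0046  0.0445] [-1.7997e+02 -1.0000e-01  1.7649e+02] [ 0.2 -0.5 -0.2]
(0.076, 0.112, 0.045) [ 0.6424 -0.0215  0.045 ] shift [ 0.001 -0.085 -0.002] turn [-0.    -0.001 -0.001]
(0.07, 0.094, 0.045) [ 0.6354 -0.0391  0.045 ] shift [ 0.031 -0.175 -0.002] turn [-0.    -0.001 -0.001]
(0.062, 0.078, 0.045) [ 0.6264 -0.0546  0.045 ] shift [ 0.071 -0.255 -0.002] turn [-0.    -0.001 -0.001]
(0.0485, 0.062, 0.045) [ 0.612  -0.0698  0.045 ] shift [ 0.138 -0.335 -0.002] turn [-0.    -0.001 -0.001]
```

Request:
apply_moves --pt "0 -0.04 0 0 0 0 0" --pt "0 -0.085 0 0 0 0 0" --pt "0.015 -0.13 0 0 0 0 0" --pt "0.03 -0.175 0 0 0 0 0" --pt "0.05 -0.215 0 0 0 0 0" --pt "0.07 -0.255 0 0 0 0 0" --pt "0.09 -0.28 0 0 0 0 0" --pt "0.11 -0.31 0 0 0 0 0" --pt "0.125 -0.325 0 0 0 0 0" --pt "0.138 -0.335 0 0 0 0 0" --pt "0.138 -0.335 0 0 0 0 0" --pt "0.138 -0.335 0 0 0 0 0"

```text
time_s: 13.4
tool_pos: [0.6134, -0.0694, 0.045]
tool_rot: [-180.0, 0.0, 176.5]
force: [1.6, -0.9, 0.4]
grip_width: 0.0006
grasp_force: 0.3
```

```bash
python3 go.py .0485,.062,.045;python3 - <<'E'
from h import *
a=viewer.read_camera("side")[180:290,185:325]
cv2.imwrite("pics/s5.png",cv2.resize(a,None,fx=4,fy=4,interpolation=cv2.INTER_CUBIC)[:,:,::-1])
E
```

```text
13.4 [ 0.6134 -0.0694  0.045 ] [-1.7997e+02  1.0000e-02  1.7654e+02] [ 1.6 -0.9  0.4]
(0.0485, 0.062, 0.045) [ 0.612  -0.0698  0.045 ] shift [ 0.007 -0.002 -0.   ] turn [-0.  0. -0.]
```

View pics/s5.png

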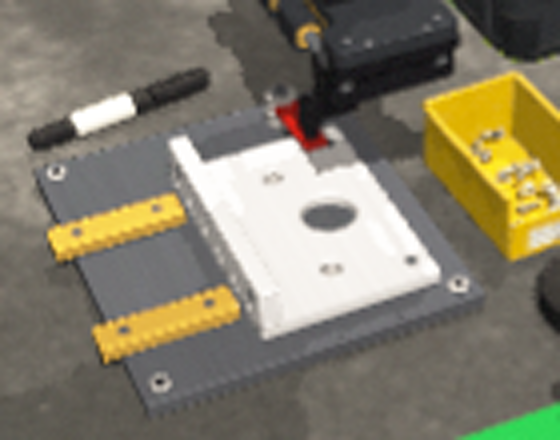

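The latch arm now lies over the plate, at crop (303,128). I push gently a little further to its stop, then back off.

Request:
apply_moves --pt "0.008 0 0 0 0 0 0" --pt "0.016 0 0 0 0 0 0" --pt "0.022 0 0 0 0 0 0" --pt "0.022 0 0 0 0 0 0"

```text
time_s: 13.85
tool_pos: [0.6102, -0.0694, 0.0453]
tool_rot: [-179.9, 0.2, 176.5]
force: [4.5, -2.6, -2.2]
grip_width: 0.0009
grasp_force: 2.5
```

Request:
apply_moves --pt "-0.05 0 0 0 0 0 0" --pt "-0.1 0 -0.05 0 0 0 0" --pt "-0.1 0 -0.25 0 0 0 0" --pt "-0.1 0 -0.5 0 0 0 0" --pt "-0.1 0.2 -0.6 0 0 0 0" --pt "-0.1 0.4 -0.6 0 0 0 0" --pt "-0.1 0.6 -0.6 0 0 0 0" --pt "-0.1 0.8 -0.6 0 0 0 0" --pt "-0.1 1.0 -0.6 0 0 0 0" --pt "-0.1 1.0 -0.6 0 0 0 0" --pt "-0.1 1.0 -0.6 0 0 0 0" --pt "-0.1 1.0 -0.6 0 0 0 0"

```text
time_s: 15.05
tool_pos: [0.6409, 0.1282, 0.1648]
tool_rot: [-179.9, -0.0, 176.5]
force: [0.9, -0.4, -0.2]
grip_width: 0.0004
grasp_force: 0.0
```

Run:
```python
from h import *
a=viewer.read_camera("side")[180:290,185:325]; b=viewer.read_camera("top")[185:305,190:320]
r=lambda i:cv2.resize(i,(400,400*i.shape[0]//i.shape[1]),interpolation=cv2.INTER_CUBIC)
a,b=r(a),r(b); h=max(len(a),len(b)); pad=lambda i:cv2.copyMakeBorder(i,0,h-len(i),0,0,cv2.BORDER_CONSTANT)
cv2.imwrite("pics/end.png",np.hstack([pad(a),pad(b)])[:,:,::-1])
```

```text
(no output)
```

View pics/end.png

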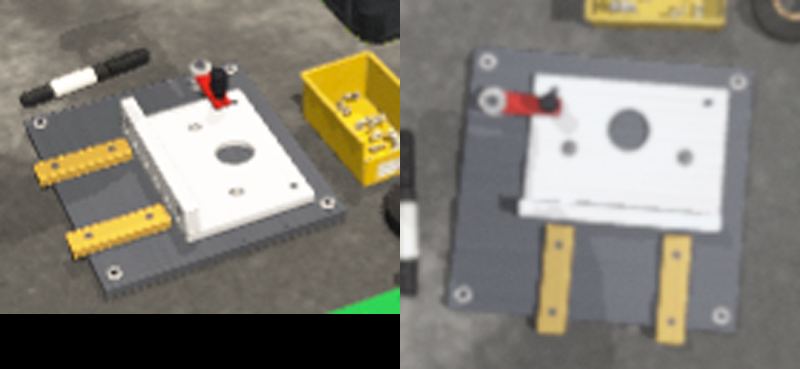

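The latch lies across the plate: pivot (491,100) to knob (549,102), parallel to the slab's edge. The plate is seated, the bystanders in view are undisturbed and the robot is clear.

```bash
python3 -c "
from cell import env
print(env.sign_off())"
```

```text
the job is handed in; nothing more can be done
None
```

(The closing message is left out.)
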